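# Fit the paddle beater into the hand mixer and hold it home

## Robot

A 6-joint arm with a two-finger parallel gripper is mounted at the origin on the work surface. World frame = base frame: x ahead of the robot, y to its left, z up, the work surface at z = 0. Lengths are in m, angles in degrees, forces in N, time in s.
With the tool pointing down it reaches from about 0.4 to 0.825 m from the base axis. Payload 7 kg.
Tool frame: the origin (TCP) lies midway between the tips of the shut fingers; the grasp point (between the pads) lies r.grasp_offset behind it (r.grasp_offset is the distance from the TCP to the grasp point, in m); x points along the fingers, z is the direction in which the jaws open and shut, and the axes are right-handed (so a half turn about x gives the same grasp; the last joint's range is limited). The gripper opens to 88 mm and grips with 3 to 60 N. Pads are 19 mm wide; open, the fingers measure 130 mm over their backs; the gripper's body (78 mm by 193 mm) begins 47 mm behind the grasp point.
Start: joints at [83.256, 20.546, 0.682, 0, -70.136, -16.507], TCP at [0.266, 0.62, 0.227] pointing down, gripper open.
Joint ranges: [-176.03, 176.03], [-82.01, 121.73], [-58.28, 71.71], [-173.87, 95.51], [-174.79, -0.11], [-173.66, 173.66]. Speed limits (degrees/s): [136.94, 136.94, 172.46, 180, 180, 180].

## Interface

Orientations are given as [roll, pitch, yaw] about the fixed x, y, z axes, in that order (R = Rz(yaw) Ry(pitch) Rx(roll)).
In Python, from plant import readout, vision, close_job, r gives the robot as it stands.
- The arm moves only by the shell command python3 -m handwheel 'ROWS' [OPENING] [FORCE]. ROWS is JSON, a list that holds one entry, the list of rows, each a list of 4 numbers: the shift along the world's x, y, z in units of 40 mm (1.0 is 40 mm), then the turn about the world's z in units of 5 degrees (1.0 is 5 degrees). In form: [[[tx, ty, tz, roll], ...]]. A call has 1 to 8 rows; each row shifts and turns the pose as measured when the row begins; what a row does not reach is not made up. A row lasts 1/10 s, in which the tool goes at most 50 mm and 8.59 degrees, less where a joint would pass 70% of its speed; a pose out of reach is approached as far as the arm can. A call is refused whole if a number of a shift passes 1 or a number of a turn 1, either way. A call with a gripper value outside its range is refused whole. OPENING is the finger opening in mm, from 0 to 87.6, set as the call begins (- or left out, the last holds). The fingers move at their own pace and stop on an object; FORCE is the grip in N (left out, the last holds). Time passes only in rows, so rows that do not move let the fingers close. It gives the time, the measured TCP pose, the force and the opening at its end, in the units of the state.
- readout.get_state(): the state, without advancing time (a new reading comes with each control period).
- vision.capture(name): name is "side" or "top"; returns the picture (480x640x3 uint8, blue, green, red); there is no depth.
- vision.get_calibration(name): a dict with "intrinsics" (3x3 intrinsics, pixels), "pose" (4x4, takes a point from camera to world coordinates). Camera axes: x right, y up, looking along -z (the intrinsics and any distortion apply to the point x, -y, -z); pixel columns grow to the right and rows downward; lengths in m; the calibration is good to about 2 mm. A picture is of the moment at which its call begins. get_calibration takes no time and is no camera call.
- close_job(): hands the job in, once; it reports no verdict.
The state is a dict: "time_s": time; "joints": joint angles; "qd": joint speeds; "joint_torque": joint torques, N m; "tcp_pos": TCP position; "eef_rot": TCP orientation; "contact_force": force on the tool from outside, world axes, zero at the start; "moment": the same for the moment, N m; "gripper_width": finger opening in m.
Only numpy, scipy, OpenCV 4.12 (cv2) and the standard library are available. Lean on these libraries where they do the work, as an engineer would, in place of code of your own. Each camera call takes 0.05 s, during which the arm holds its last target.

## Task

Take the red paddle beater out of its drying stand and fit it stem down into the drive socket of the blue hand mixer that lies on its back: turn it until its splines mesh with the socket, then slide it fully home against the spring, with its black collar flush on the grey socket ring. Finish while still gripping the beater and keeping it pressed home (the spring pushes it out again if you let up). Press gently, do not ram it, and leave everything else on the shelf where it is.

Things in the scene. Friction and masses are not known exactly. Their poses are not given: they have to be found in the camera images.
- beater_blade (a point): Centre of the flat red blade (orange stripes) of the loose paddle beater (about 90 g): 46 mm wide along x, 12 mm thick along y, 66 mm tall along z (up). It starts upright in the drying stand, blade up, any yaw. Below this centre: blade's lower edge 33 mm, collar top 38 mm, collar underside 43 mm, foot of the stem 71 mm. Grip the blade across its thickness.
- beater_collar (a point): Centre of the underside of the beater's black collar (48 mm across, 5 mm thick), axes as the blade. The steel stem below is 28 mm long: 12 mm round shaft, 16 mm across, then 16 mm of splines: two crossing fins along x and y, 30 mm tip to tip, 5 mm thick (lowest 6 mm: 26 mm and 3.5 mm, a lead-in). The cross fits at any quarter turn.
- stand_rim (a point): Centre of the rim of the fixed drying stand, a white tube (52 mm outside, 36 mm bore) on a steel foot 90 mm across, rim 45 mm above the shelf. The beater's collar rests on this rim with its stem in the bore.
- socket (a point): Centre of the mixer socket's mouth, on the top face of the grey ring, 110 mm above the shelf; z up; x, y along the arms of the cross slot, at any yaw. Ring: 48 mm outside, bore 39 mm, 34 mm below 3 mm. 12 mm deep lie four yellow blocks; the cross slot between them has arms 8 mm wide, 20 mm deep. Crossed fins stop on the blocks, collar 16 mm above the ring. The drive turns only with 0.25 N m.
- ejector (a joint): Spring pin in the middle of the cross slot, travel in m, 0 when out. The foot of a meshed beater meets it with the collar 10 mm above the ring, at 4 N; it needs 9 N at 0.010, where the collar is flush on the ring.
- mixer: The fixed blue hand mixer on its back in a wooden cradle, 196 mm long (x) by 90 mm wide (y, cradle 120 mm), shell top 98 mm above the shelf; origin on the shelf under it; the socket lies 50 mm from the origin towards its -x end.
- jar_mid (a point): Bystander: lidded glass jar, 72 mm across, 110 mm tall; its centre.
- funnel_mid (a point): Bystander: green plastic funnel standing mouth down, 90 mm across, 92 mm tall; point on its axis 40 mm up.
- stick_mid (a point): Bystander: wooden stirring stick lying flat, 240 x 18 x 8 mm, long along its x; its centre.
- tin_mid (a point): Bystander: tin with a green band, 70 mm across, 90 mm tall; its centre.
- mug_mid (a point): Bystander: blue enamel mug, 80 mm across, 85 mm tall; its centre.
- spoon_grip (a point): Bystander: steel spoon lying flat, 190 mm long; point on its handle.
There are look-alikes about, which are no part of the job. Of the things that look like the part that bears stand_rim, the smaller one is meant.

How it is judged:
By the outcome, as a careful person would: the job done as asked, in the order asked, and still so for the second after the job is handed in, while the arm keeps its last pose, push and grip.
It also fails if it takes over 40 s, if anything falls off the work surface, if the arm or the gripper's body presses on something with over 40 N, if the wrist force passes 120 N, or if a joint passes its speed limit or range.

## Working session

There is one attempt and no reset: what is moved stays moved. The work goes in short steps, Python scripts to look and compute and a shell command to move; the robot and the scene stay as the last step left them, time stands still between calls to the robot, and variables do not carry over. Pictures are saved under pics/ and viewed, and the job is handed in when it is done.

```bash
ls; mkdir -p pics; python3 - <<'E'
from plant import readout, vision, r
import cv2
print(readout.get_state(), r.grasp_offset)
for n in("side","top"):
    cv2.imwrite(f"pics/{n}0.png",vision.capture(n)); c=vision.get_calibration(n); print(n,c)
E
```

```text
pics
{'time_s': 0.0, 'joints': array([ 8.32552989e+01,  2.05901871e+01,  6.33820394e-01, -1.94827967e-02,
       -7.01353997e+01, -1.65078539e+01]), 'qd': array([ 0.03751782,  0.01925684,  0.06061777, -0.00729549, -0.03932242,
        0.0078911 ]), 'joint_torque': array([-8.62390061e-04, -5.82715416e+01,  2.93058211e+01,  6.99693024e+00,
        6.91286419e-03, -1.59348410e-04]), 'tcp_pos': array([0.26630527, 0.61971838, 0.22563913]), 'eef_rot': array([   5.22228964,   89.90642308, -108.03690032]), 'contact_force': array([ 0.10928425,  0.56273943, -0.268631  ]), 'moment': array([ 0.03887656,  0.00439969, -0.01657396]), 'gripper_width': 0.08742269018088444} 0.0188
side {'intrinsics': array([[601.15026185,   0.        , 328.11431581],
       [  0.        , 601.15026185, 235.75728376],
       [  0.        ,   0.        ,   1.        ]]), 'pose': array([[ 0.77850756,  0.31647285, -0.54200637, -0.26118219],
       [-0.62763241,  0.3899585 , -0.67380259, -0.97755217],
       [-0.00188023,  0.86474117,  0.50221426,  0.85865304],
       [ 0.        ,  0.        ,  0.        ,  1.        ]])}
top {'intrinsics': array([[449.8831306 ,   0.        , 317.65513411],
       [  0.        , 449.8831306 , 242.66900641],
       [  0.        ,   0.        ,   1.        ]]), 'pose': array([[-0.00893618,  0.99112675, -0.13261942,  0.43551026],
       [-0.99993111, -0.00986637, -0.00635847,  0.0349816 ],
       [-0.00761052,  0.13255346,  0.99114664,  1.02726074],
       [ 0.        ,  0.        ,  0.        ,  1.        ]])}
```

View pics/side0.png

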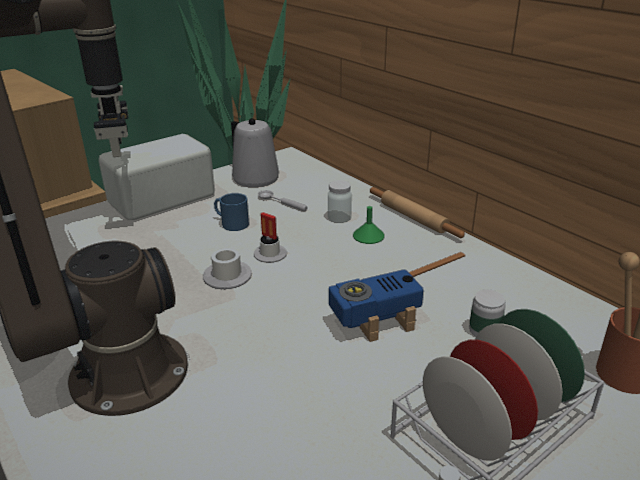

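View pics/top0.png

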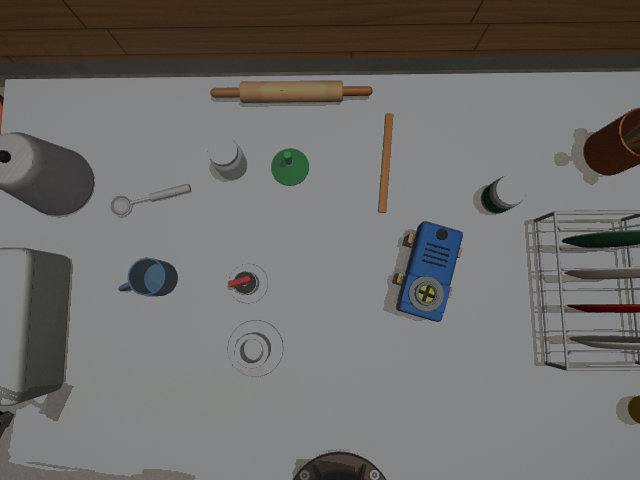

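The side view shows the beater at about (268,235), with the larger empty stand beside it at (226,268). The socket is at (354,291). In the top view the blade is near (240,283) and the socket near (427,293). I'll zoom in on these.

```bash
python3 - <<'E'
import cv2,numpy as np
s=cv2.imread("pics/side0.png");t=cv2.imread("pics/top0.png")
R=lambda im,x,y:cv2.resize(im[y:y+75,x:x+100],None,fx=4,fy=4,interpolation=cv2.INTER_CUBIC)
a=np.vstack([np.hstack([R(t,195,245),R(t,377,255)]),np.hstack([R(s,220,200),R(s,305,260)])])
cv2.imwrite("pics/zoom0.png",a)
E
```

```text
(no output)
```

View pics/zoom0.png

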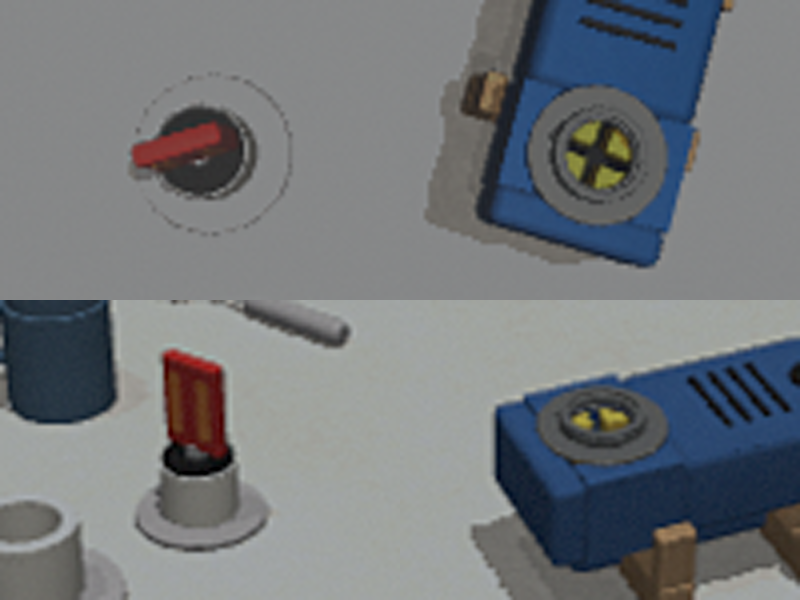

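```bash
cat > h.py <<'E'
import numpy as np,cv2
from plant import vision
C={n:vision.get_calibration(n) for n in("side","top")}
def proj(n,P):
    P=np.atleast_2d(P);T=np.linalg.inv(C[n]["pose"]);p=P@T[:3,:3].T+T[:3,3]
    p=p*[1,-1,-1];q=p@C[n]["intrinsics"].T;return q[:,:2]/q[:,2:]
def back(n,uv,z):
    K=C[n]["intrinsics"];d=np.linalg.inv(K)@[uv[0],uv[1],1];d=d*[1,-1,-1]
    M=C[n]["pose"];d=M[:3,:3]@d;o=M[:3,3];return o+d*(z-o[2])/d[2]
E
python3 - <<'E'
from h import *
t=cv2.imread("pics/top0.png");s=cv2.imread("pics/side0.png")
def mask(im,roi,f):
    x,y,w,h=roi;m=np.zeros(im.shape[:2],bool);m[y:y+h,x:x+w]=f(im[y:y+h,x:x+w].astype(int));return m
# blade top face
red=mask(t,(220,265,45,35),lambda i:(i[...,2]>90)&(i[...,1]<70)&(i[...,2]-i[...,1]>80))
ys,xs=np.nonzero(red);print("n",len(xs))
for th in (110,130,150,165):
    k=t[ys,xs,2]>th;r=cv2.minAreaRect(np.c_[xs[k],ys[k]].astype(np.float32));print(th,k.sum(),r)
    b=cv2.boxPoints(r);W=np.array([back("top",p,.121) for p in b]);c=W.mean(0);e=[W[1]-W[0],W[2]-W[1]]
    e.sort(key=np.linalg.norm);print(c,[np.linalg.norm(v) for v in e],np.degrees(np.arctan2(e[1][1],e[1][0]))%180)
yel=mask(t,(400,275,55,40),lambda i:(i[...,2]>110)&(i[...,1]>100)&(i[...,0]<80))
ys,xs=np.nonzero(yel);c=xs.mean(),ys.mean();print(c,len(xs),back("top",c,.098))
E
```

```text
n 46
110 46 ((238.70811462402344, 280.5513610839844), (4.55833101272583, 21.174184799194336), 72.89727020263672)
[0.48144744 0.20034462 0.121     ] [np.float64(0.009224613734746432), np.float64(0.0424018632142002)] 106.6365003304066
130 41 ((238.80003356933594, 280.9000244140625), (4.110960960388184, 21.187259674072266), 71.56504821777344)
[0.48074588 0.20014792 0.121     ] [np.float64(0.008322274835188138), np.float64(0.04239952475160613)] 107.98136775169056
150 0 ((0.0, 0.0), (0.0, 0.0), 0.0)
[1.10315496 0.73585666 0.121     ] [np.float64(0.0), np.float64(0.0)] 0.0
165 0 ((0.0, 0.0), (0.0, 0.0), 0.0)
[1.10315496 0.73585666 0.121     ] [np.float64(0.0), np.float64(0.0)] 0.0
(np.float64(427.2151898734177), np.float64(293.37974683544303)) 79 [ 0.45277225 -0.18263539  0.098     ]
```

```bash
cat > ov.py <<'E'
from h import *
def rz(a):a=np.radians(a);return np.array([[np.cos(a),-np.sin(a),0],[np.sin(a),np.cos(a),0],[0,0,1]])
def circ(c,r):
    a=np.linspace(0,2*np.pi,60);return np.c_[c[0]+r*np.cos(a),c[1]+r*np.sin(a),c[2]+0*a]
def draw(im,n,x0,y0,P,k,col):
    q=(proj(n,P)-[x0,y0]+.5)*k;cv2.polylines(im,[np.round(q*8).astype(int)],False,col,1,cv2.LINE_AA,3)
def crop(im,x,y,w,h,k):return cv2.resize(im[y:y+h,x:x+w],None,fx=k,fy=k,interpolation=cv2.INTER_CUBIC)
def beater(im,n,x0,y0,k,c,zc,yaw): # zc = collar underside z
    c=np.array([*c[:2],zc]);R=rz(yaw)
    def rect(z0,z1):
        return [np.array([[-.023,s*.006,z0],[.023,s*.006,z0],[.023,s*.006,z1],[-.023,s*.006,z1],[-.023,s*.006,z0]])@R.T+c for s in(-1,1)]
    for P in rect(.010,.076):draw(im,n,x0,y0,P,k,(255,255,0))
    for z in(0,.005):draw(im,n,x0,y0,circ(c+[0,0,z],.024),k,(0,255,0))
def sock(im,n,x0,y0,k,c,yaw):
    c=np.array([*c[:2],.110]);R=rz(yaw)
    for r,z in((.024,0),(.0195,0),(.017,-.003),(.017,-.012)):draw(im,n,x0,y0,circ(c+[0,0,z],r),k,(0,255,0))
    for a in range(4):
        Q=R@rz(90*a);draw(im,n,x0,y0,np.array([[.0165,.004,-.012],[.004,.004,-.012],[.004,.0165,-.012]])@Q.T+c,k,(255,0,255))
E
cat > o1.py <<'E'
from ov import *
import sys
bx,by,byaw,sx,sy,syaw=map(float,sys.argv[1:7])
rows=[]
for n in("top","side"):
    im=cv2.imread(f"pics/{n}0.png");row=[]
    for (x,y) in ([(215,262),(400,270)] if n=="top" else [(242,205),(328,270)]):
        a=crop(im,x,y,55,50,7);b=a
        if n=="top" and x==215 or n=="side" and x==242:
            beater(b,n,x,y,7,(bx,by),.045,byaw);draw(b,n,x,y,circ([bx,by,.003],.045),7,(0,0,255))
        else: sock(b,n,x,y,7,(sx,sy),syaw)
        row.append(b)
    rows.append(np.hstack(row))
cv2.imwrite(f"pics/{sys.argv[7]}.png",cv2.resize(np.vstack(rows),(770,700))[:,:] if 0 else cv2.resize(np.vstack(rows),(660,600)))
E
python3 o1.py .481 .200 107 .4528 -.1826 -12 ov1
```

```text
(no output)
```

View pics/ov1.png

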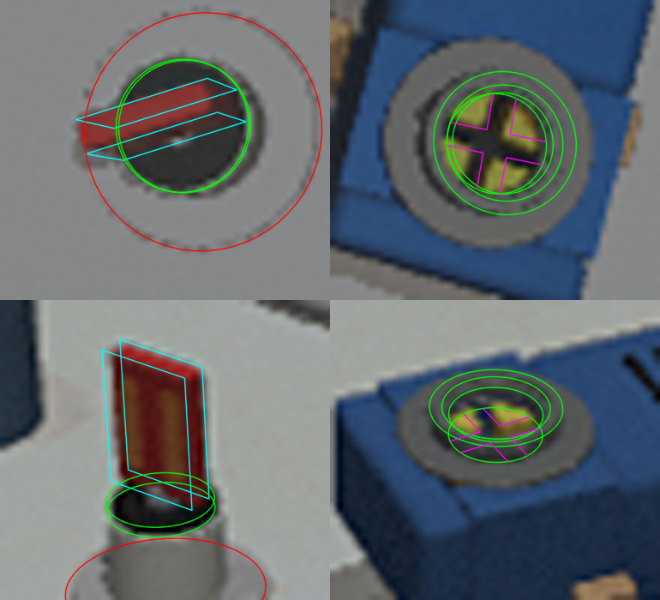

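```bash
python3 - <<'E'
from ov import *
t=cv2.imread("pics/top0.png");s=cv2.imread("pics/side0.png")
a=crop(t,407,273,40,40,10);b=crop(s,332,272,40,40,10)
cv2.imwrite("pics/z2.png",np.clip(np.hstack([a,b]).astype(float)*1.7,0,255).astype(np.uint8))
E
```

```text
(no output)
```

View pics/z2.png

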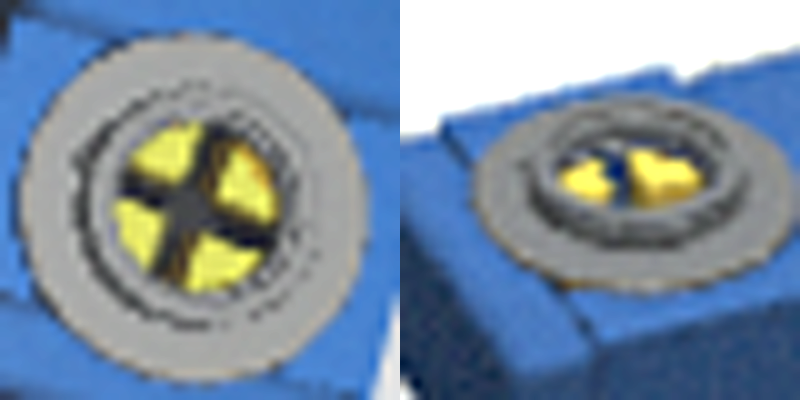

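```bash
python3 - <<'E'
from h import *
print(back("top",(426.3,293.2),.098),back("top",(427,292.9),.110),back("side",(355.2,287.5),.110))
from scipy.optimize import least_squares
f=lambda p:np.r_[proj("top",p)[0]-(427,292.9),proj("side",p)[0]-(355.2,287.5)]
q=least_squares(f,[.45,-.18,.11]);print(q.x,q.fun)
E
python3 o1.py .479 .200 106.5 .4535 -.181 -17 ov2
```

```text
[ 0.45315529 -0.18077832  0.098     ] [ 0.45351765 -0.17943035  0.11      ] [ 0.45256974 -0.18316815  0.11      ]
[ 0.45409529 -0.18037265  0.10765599] [ 0.18392623 -0.26541898 -0.34058639  0.05513701]
```

View pics/ov2.png

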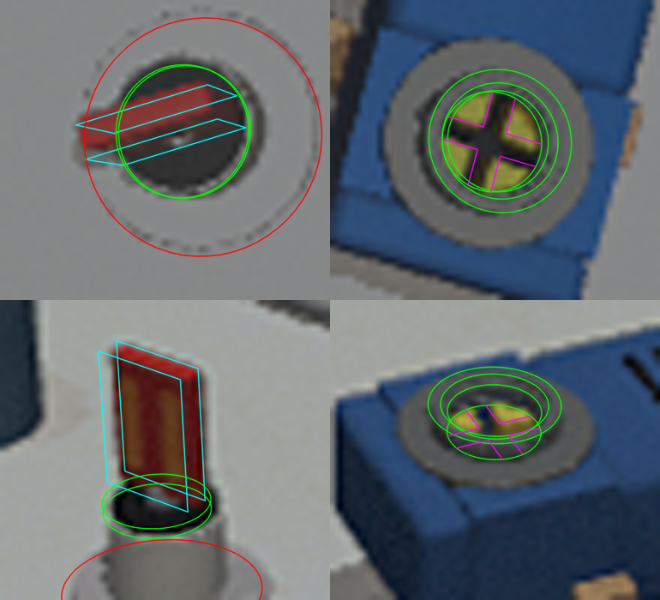

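```bash
cat > st.py <<'E'
from h import *
from plant import readout
from scipy.spatial.transform import Rotation as Ro
s=readout.get_state();R=Ro.from_euler('xyz',s["eef_rot"],degrees=True).as_matrix()
print("t",round(s["time_s"],2),"tcp",s["tcp_pos"].round(4),"w",round(s["gripper_width"],4),"F",s["contact_force"].round(1),"M",s["moment"].round(2),"j6",s["joints"].round(1))
print("x",R[:,0].round(3),"jawyaw",np.degrees(np.arctan2(R[1,2],R[0,2])).round(2))
E
python3 st.py; python3 - <<'E'
from h import *
print(back("top",(70,255),.15),back("top",(70,395),.15),back("side",(212,145),.15), back("side",(148,165),.15))
E
```

```text
t 0.1 tcp [0.2663 0.6198 0.2257] w 0.0878 F [-0.3  0.  -0.6] M [-0.03 -0.    0.05] j6 [ 83.3  20.6   0.6  -0.  -70.1 -16.5]
x [-0.    -0.001 -1.   ] jawyaw -113.26
[0.53325552 0.52832707 0.15      ] [0.2671231  0.51121511 0.15      ] [0.57747342 0.6521932  0.15      ] [0.35200977 0.63117889 0.15      ]
```

```bash
python3 - <<'E'
from h import *
for z in (.1,.14,.18,.22,.26): print(z,back("top",(33,250),z)[:2],back("side",(211,146),z)[:2],"|",back("top",(20,397),z)[:2],back("side",(107,155),z)[:2],back("side",(114,180),z)[:2])
E
```

```text
0.1 [0.55006844 0.63459391] [0.62948114 0.76126813] | [0.25441368 0.6384166 ] [0.32583051 0.90659074] [0.26832252 0.70331875]
0.14 [0.54512665 0.60872794] [0.58252089 0.66958878] | [0.26222579 0.61238573] [0.29488025 0.80724926] [0.24040437 0.61469479]
0.18 [0.54018486 0.58286198] [0.53556065 0.57790944] | [0.2700379  0.58635487] [0.26392999 0.70790778] [0.21248622 0.52607083]
0.22 [0.53524307 0.55699602] [0.4886004 0.4862301] | [0.27785001 0.560324  ] [0.23297973 0.6085663 ] [0.18456807 0.43744687]
0.26 [0.53030128 0.53113005] [0.44164015 0.39455076] | [0.28566212 0.53429313] [0.20202947 0.50922482] [0.15664992 0.34882291]
```

```bash
python3 - <<'E'
import cv2
s=cv2.imread("pics/side0.png");t=cv2.imread("pics/top0.png")
cv2.imwrite("pics/z3.png",cv2.resize(s[90:260,60:300],(720,510)));cv2.imwrite("pics/z4.png",cv2.resize(t[230:480,0:120],(288,600)))
E
```

```text
(no output)
```

View pics/z3.png

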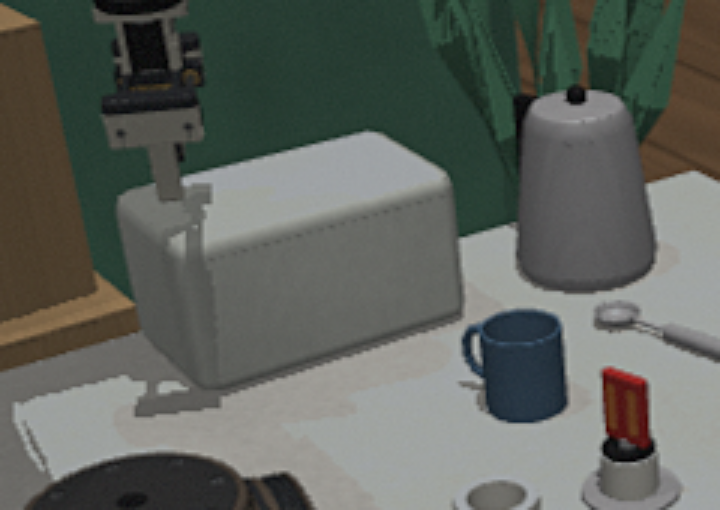

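View pics/z4.png

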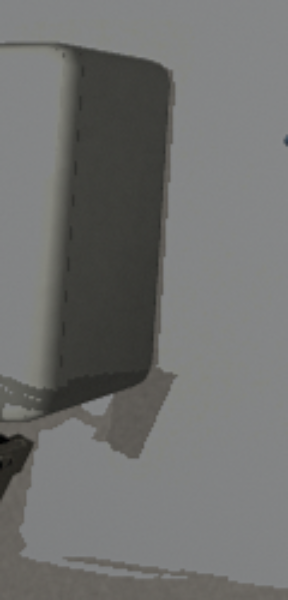

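Box top is at about 0.18 m with its near face at y≈0.58, so I clear it in −y first and stay at height.

```bash
python3 -m handwheel '[[[0,-0.9,0,-1],[0,-0.9,0,-1],[0.3,-0.9,0,-1],[0.6,-0.9,0,-1],[0.6,-0.9,0,-1],[0.6,-0.9,0,-1],[0.6,-0.9,0,-1],[0.6,-0.9,0,-1]]]' 70; python3 st.py
```

```text
time_s: 0.9
tcp_pos: [0.3974, 0.3232, 0.2205]
eef_rot: [16.6, 89.5, -137.8]
contact_force: [1.6, 1.0, 0.3]
gripper_width: 0.07
t 0.9 tcp [0.3974 0.3232 0.2205] w 0.07 F [1.6 1.  0.3] M [ 0.15 -0.16 -0.04] j6 [ 61.    5.7 -19.7  -0.2 -65.1 -35.3]
x [-0.006 -0.006 -1.   ] jawyaw -154.34
```

```bash
python3 -m handwheel '[[[0.5,-0.75,0,-0.5],[0.5,-0.75,0,-0.5],[0.5,-0.75,0,-0.4],[0.4,-0.6,-0.2,-0.2],[0,0,0,0],[0,0,0,0]]]'; python3 st.py
```

```text
time_s: 1.5
tcp_pos: [0.4765, 0.1986, 0.2114]
eef_rot: [16.4, 89.4, -146.8]
contact_force: [0.3, -0.5, 0.5]
gripper_width: 0.07
t 1.5 tcp [0.4765 0.1986 0.2114] w 0.07 F [ 0.3 -0.5  0.5] M [ 0.14 -0.08 -0.02] j6 [ 44.3   6.6 -19.9  -0.1 -64.1 -27.5]
x [-0.009 -0.006 -1.   ] jawyaw -163.21
```

```bash
python3 - <<'E'
from ov import *
for n in("top","side"):cv2.imwrite(f"pics/{n}1.png",vision.capture(n))
t=cv2.imread("pics/top1.png");s=cv2.imread("pics/side1.png")
cv2.imwrite("pics/z5.png",np.hstack([crop(t,190,235,100,100,4),crop(s,220,130,100,100,4)]))
E
```

```text
(no output)
```

View pics/z5.png

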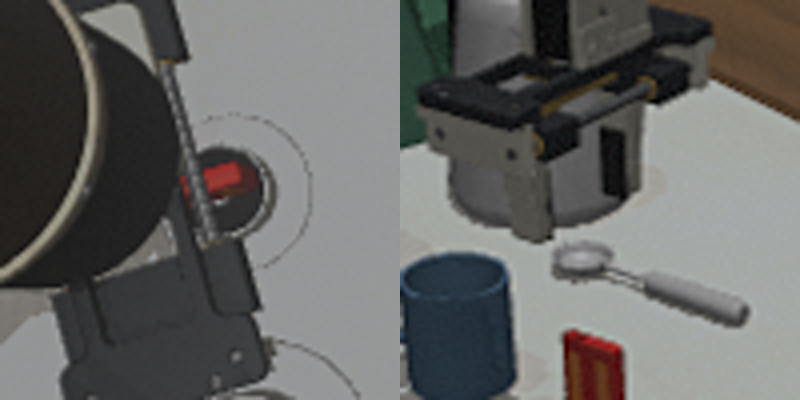

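```bash
python3 - <<'E'
from h import *
T=np.array([.4765,.1986,.2114]);d=np.array([np.cos(np.radians(16.8)),np.sin(np.radians(16.8)),0])
for o in(-.035,0,.035):print(proj("side",T+d*o)[0],(proj("side",T+d*o)[0]-[220,130])*4+[400,0])
print(proj("side",[.480,.2,.121])[0])
E
```

```text
[254.63494117 188.28580247] [538.53976469 233.14320988]
[263.66321991 183.3033775 ] [574.65287966 213.21351   ]
[272.39909241 178.4823224 ] [609.59636962 193.92928961]
[266.42321479 214.30050898]
```

```bash
python3 -m handwheel '[[[0.12,0,-0.8,0],[0,0,-0.8,0],[0,0,-0.8,0],[0,0,-0.5,0],[0,0,-0.3,0],[0,0,-0.15,0],[0,0,0,0]]]'; python3 - <<'E'
from ov import *
for n in("top","side"):cv2.imwrite(f"pics/{n}2.png",vision.capture(n))
t=cv2.imread("pics/top2.png");s=cv2.imread("pics/side2.png")
cv2.imwrite("pics/z6.png",np.hstack([crop(t,190,235,100,100,4),crop(s,220,170,100,100,4)]))
E
python3 st.py
```

```text
time_s: 2.3
tcp_pos: [0.4793, 0.2068, 0.0754]
eef_rot: [5.7, 89.8, -156.7]
contact_force: [-0.3, -0.5, 0.1]
gripper_width: 0.0701
t 2.4 tcp [0.48   0.207  0.0765] w 0.0701 F [-0.6 -0.9 -0.2] M [ 0.07 -0.07  0.05] j6 [ 44.8  15.1 -29.4  -0.1 -45.6 -27.2]
x [-0.002 -0.001 -1.   ] jawyaw -162.46
```

View pics/z6.png

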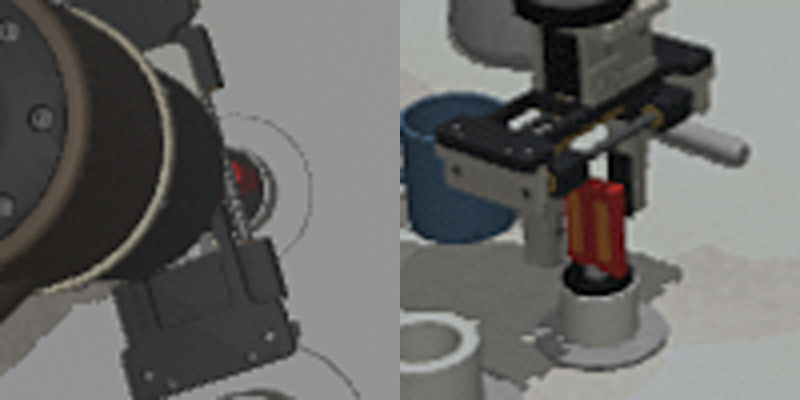

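```bash
python3 -m handwheel '[[[0.05,-0.2,-0.1,-0.1],[0,0,-0.1,-0.1],[0,0,0,0],[0,0,0,0]]]'; python3 st.py
```

```text
time_s: 2.8
tcp_pos: [0.4834, 0.1994, 0.0703]
eef_rot: [-131.2, 89.8, 65.3]
contact_force: [0.6, -0.5, 0.4]
gripper_width: 0.0705
t 2.8 tcp [0.4834 0.1994 0.0703] w 0.0705 F [ 0.6 -0.5  0.4] M [ 0.06 -0.05  0.  ] j6 [ 43.9  15.5 -29.9  -0.1 -44.5 -27.4]
x [ 0.001  0.003 -1.   ] jawyaw -163.54
```

```bash
python3 -m handwheel '[[[0,0,0,0],[0,0,0,0],[0,0,0,0],[0,0,0,0],[0,0,0,0],[0,0,0,0],[0,0,0,0],[0,0,0,0]]]' 0 35; python3 st.py
```

```text
time_s: 3.6
tcp_pos: [0.4837, 0.1995, 0.0709]
eef_rot: [-136.3, 89.8, 60.1]
contact_force: [-3.3, -1.9, 6.0]
gripper_width: 0.0121
t 3.6 tcp [0.4837 0.1995 0.0709] w 0.0121 F [-3.3 -1.9  6. ] M [-0.27  1.11 -0.02] j6 [ 43.9  15.4 -29.9  -0.1 -44.5 -27.4]
x [ 0.002  0.003 -1.   ] jawyaw -163.54
```

```bash
python3 -m handwheel '[[[0,0,0.15,0],[0,0,0.3,0],[0,0,0.5,0],[0,0,0.7,0],[0,0,0.8,0],[0,0,0.6,0],[0,0,0,0],[0,0,0,0]]]'; python3 st.py;python3 - <<'E'
from ov import *
for n in("top","side"):cv2.imwrite(f"pics/{n}3.png",vision.capture(n))
t=cv2.imread("pics/top3.png");s=cv2.imread("pics/side3.png")
cv2.imwrite("pics/z7.png",np.hstack([crop(t,190,235,100,100,4),crop(s,220,130,100,120,4)[:400]]));cv2.imwrite("pics/z7b.png",crop(s,210,130,120,150,4))
E
```

```text
time_s: 4.4
tcp_pos: [0.4824, 0.1983, 0.2026]
eef_rot: [-141.5, 89.8, 55.0]
contact_force: [-0.7, 0.2, -0.8]
gripper_width: 0.0118
t 4.4 tcp [0.4824 0.1983 0.2026] w 0.0118 F [-0.7  0.2 -0.8] M [ 0.01  0.06 -0.  ] j6 [ 43.9   7.  -20.7  -0.1 -62.1 -27.4]
x [ 0.002  0.003 -1.   ] jawyaw -163.55
```

View pics/z7b.png

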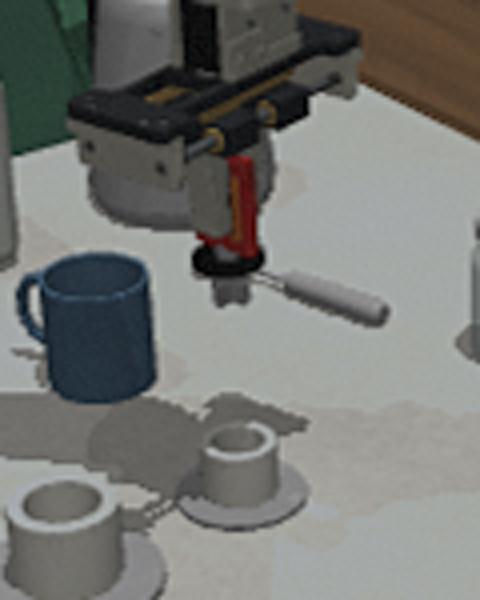

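```bash
cat > o3.py <<'E'
from ov import *
import sys
x,y,zc,yaw,x0,y0=map(float,sys.argv[1:7]);x0=int(x0);y0=int(y0)
s=cv2.imread(f"pics/{sys.argv[7]}.png");a=crop(s,x0,y0,50,70,8);b=a.copy()
beater(b,"side",x0,y0,8,(x,y),zc,yaw)
cv2.imwrite(f"pics/{sys.argv[8]}.png",np.hstack([a,b])[:600])
print(proj("side",[x,y,zc]))
E
python3 o3.py .4824 .1983 .1767 106.5 242 155 side3 ov3
```

```text
[[266.41380692 195.04578491]]
```

View pics/ov3.png

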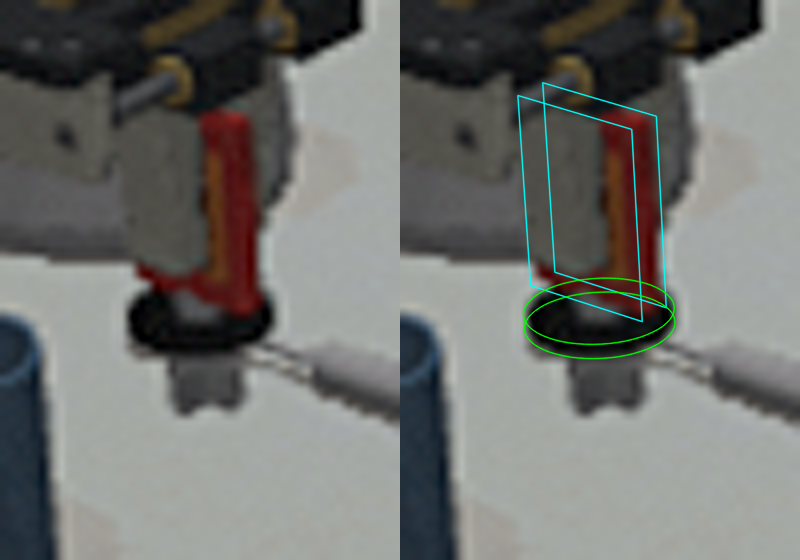

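```bash
python3 -m handwheel '[[[0,-0.5,0.1,-0.4],[-0.05,-0.8,0,-0.7],[-0.1,-0.9,0,-0.8],[-0.1,-0.9,0,-0.8],[-0.1,-0.9,0,-0.8],[-0.1,-0.9,0,-0.8],[-0.1,-0.9,0,-0.8],[-0.1,-0.9,0,-0.8]]]'; python3 st.py
```

```text
time_s: 5.3
tcp_pos: [0.4505, -0.0768, 0.1981]
eef_rot: [20.8, 89.3, -172.9]
contact_force: [1.2, -0.6, -1.6]
gripper_width: 0.012
t 5.3 tcp [ 0.4505 -0.0768  0.1981] w 0.012 F [ 1.2 -0.6 -1.6] M [ 0.07 -0.22  0.02] j6 [ 15.1   1.3 -27.6  -0.1 -61.8 -28.8]
x [-0.012 -0.001 -1.   ] jawyaw 166.25
```

```bash
python3 -m handwheel '[[[0,-0.8,0.1,-0.2],[0,-0.7,0.05,-0.2],[0,-0.5,0,-0.1],[0,-0.3,0,-0.1],[0,-0.2,0,0],[0,0,0,0],[0,0,0,0]]]'; python3 st.py
```

```text
time_s: 6.0
tcp_pos: [0.4444, -0.1846, 0.1978]
eef_rot: [18.4, 88.5, -178.9]
contact_force: [0.1, 0.8, -0.8]
gripper_width: 0.0119
t 6.0 tcp [ 0.4444 -0.1846  0.1978] w 0.0119 F [ 0.1  0.8 -0.8] M [ 0.11 -0.21 -0.03] j6 [  0.9   4.3 -24.5   0.  -62.7 -18.3]
x [-0.026 -0.    -1.   ] jawyaw 162.63
```

```bash
python3 -m handwheel '[[[0.22,0.06,0.05,0],[0,0,0,0],[0,0,0,0]]]'; python3 st.py
```

```text
time_s: 6.3
tcp_pos: [0.4543, -0.1804, 0.1998]
eef_rot: [17.9, 88.5, -179.3]
contact_force: [-0.6, -0.2, -2.0]
gripper_width: 0.012
t 6.3 tcp [ 0.4543 -0.1804  0.1998] w 0.012 F [-0.6 -0.2 -2. ] M [ 0.07 -0.15  0.  ] j6 [  1.4   4.9 -23.5  -0.  -63.1 -18.7]
x [-0.026 -0.    -1.   ] jawyaw 162.77
```

```bash
python3 -m handwheel '[[[0,0,1,0],[0,0,1,0],[0,0,1,0],[0,0,0,0],[0,0,0,0]]]'; python3 st.py;  python3 -m handwheel '[[[0,0,-0.9,0],[0,0,-0.9,0],[0,0,-0.9,0],[0,0,0,0],[0,0,0,0]]]'; python3 st.py
```

```text
time_s: 6.8
tcp_pos: [0.4532, -0.1782, 0.3236]
eef_rot: [17.1, 88.4, -180.0]
contact_force: [0.1, 0.1, -2.1]
gripper_width: 0.0118
t 6.8 tcp [ 0.4532 -0.1782  0.3236] w 0.0118 F [ 0.1  0.1 -2.1] M [ 0.07 -0.17 -0.01] j6 [  1.7   0.5 -11.8  -0.  -79.3 -18.7]
x [-0.028 -0.    -1.   ] jawyaw 162.97
time_s: 7.3
tcp_pos: [0.4523, -0.1775, 0.2121]
eef_rot: [18.5, 88.5, -178.5]
contact_force: [1.0, 0.2, -0.4]
gripper_width: 0.0115
t 7.3 tcp [ 0.4523 -0.1775  0.2121] w 0.0115 F [ 1.   0.2 -0.4] M [ 0.05 -0.33 -0.02] j6 [  1.8   4.1 -22.7  -0.  -64.8 -18.7]
x [-0.027 -0.001 -1.   ] jawyaw 163.08
```

```bash
python3 -m handwheel '[[[1,0,0,0],[1,0,0,0],[0,0,0,0],[0,0,0,0]]]'; python3 st.py;  python3 -m handwheel '[[[-0.25,0,0,0],[-0.25,0,0,0],[-0.25,0,0,0],[-0.25,0,0,0],[-0.25,0,0,0],[-0.25,0,0,0],[-0.25,0,0,0],[0,0,0,0]]]'; python3 st.py
```

```text
time_s: 7.7
tcp_pos: [0.537, -0.1778, 0.2183]
eef_rot: [23.3, 88.8, -173.5]
contact_force: [-0.1, -0.6, -0.1]
gripper_width: 0.0114
t 7.7 tcp [ 0.537  -0.1778  0.2183] w 0.0114 F [-0.1 -0.6 -0.1] M [ 0.1  -0.07  0.01] j6 [  1.6  11.3 -13.2   0.1 -66.7 -18.5]
x [-0.021 -0.002 -1.   ] jawyaw 163.16
time_s: 8.5
tcp_pos: [0.4585, -0.178, 0.2222]
eef_rot: [25.1, 89.1, -171.7]
contact_force: [0.2, -1.3, -0.8]
gripper_width: 0.0118
t 8.5 tcp [ 0.4585 -0.178   0.2222] w 0.0118 F [ 0.2 -1.3 -0.8] M [ 0.13 -0.19 -0.01] j6 [  1.8   3.8 -21.6   0.1 -65.5 -18.7]
x [-0.016 -0.002 -1.   ] jawyaw 163.14
```

```bash
python3 -m handwheel '[[[1,0,0,0],[1,0,0,0],[0,0,-0.2,0],[0,0,0,0]]]';  python3 -m handwheel '[[[-0.25,0,0,0],[-0.25,0,0,0],[-0.25,0,0,0],[-0.25,0,0,0],[-0.25,0,0,0],[-0.25,0,0,0],[-0.25,0,0,0],[0,0,0,0]]]'; python3 st.py
```

```text
time_s: 8.9
tcp_pos: [0.541, -0.1781, 0.2148]
eef_rot: [27.4, 89.2, -169.5]
contact_force: [0.4, -0.8, -1.8]
gripper_width: 0.0119
time_s: 9.7
tcp_pos: [0.4625, -0.1783, 0.2164]
eef_rot: [29.2, 89.3, -167.7]
contact_force: [-0.3, 0.5, -1.6]
gripper_width: 0.0115
t 9.7 tcp [ 0.4625 -0.1783  0.2164] w 0.0115 F [-0.3  0.5 -1.6] M [ 0.13 -0.15 -0.03] j6 [  1.8   4.3 -21.9   0.1 -64.5 -18.7]
x [-0.012 -0.003 -1.   ] jawyaw 163.14
```

```bash
python3 -m handwheel '[[[1,0,0,0],[0.5,0,0,0],[0,0,-0.2,0],[0,0,0,0]]]';  python3 -m handwheel '[[[-0.25,0,0,0],[-0.25,0,0,0],[-0.25,0,0,0],[-0.25,0,0,0],[-0.25,0,0,0],[-0.25,0,0,0],[0,0,0,0],[0,0,0,0]]]'; python3 st.py
```

```text
time_s: 10.1
tcp_pos: [0.524, -0.1783, 0.2089]
eef_rot: [32.2, 89.4, -164.7]
contact_force: [-1.1, 0.7, -0.9]
gripper_width: 0.0119
time_s: 10.9
tcp_pos: [0.4557, -0.1785, 0.2102]
eef_rot: [34.5, 89.5, -162.4]
contact_force: [-0.2, 0.4, -1.2]
gripper_width: 0.0116
t 10.9 tcp [ 0.4557 -0.1785  0.2102] w 0.0116 F [-0.2  0.4 -1.2] M [ 0.09 -0.11 -0.01] j6 [  1.8   3.8 -23.3   0.1 -63.4 -18.7]
x [-0.008 -0.003 -1.   ] jawyaw 163.13
```

```bash
python3 -m handwheel '[[[-0.05,-0.08,-0.2,0],[0,0,-0.25,0],[0,0,-0.2,0],[0,0,-0.1,0],[0,0,0,0],[0,0,0,0]]]'; python3 st.py;python3 - <<'E'
from ov import *
for n in("top","side"):cv2.imwrite(f"pics/{n}4.png",vision.capture(n))
t=cv2.imread("pics/top4.png");s=cv2.imread("pics/side4.png")
cv2.imwrite("pics/z8.png",np.hstack([crop(t,377,243,100,100,4),crop(s,305,215,100,100,4)]))
E
```

```text
time_s: 11.5
tcp_pos: [0.454, -0.182, 0.176]
eef_rot: [30.9, 89.4, -166.0]
contact_force: [-0.7, -0.6, -0.2]
gripper_width: 0.0117
t 11.5 tcp [ 0.454 -0.182  0.176] w 0.0117 F [-0.7 -0.6 -0.2] M [ 0.1  -0.13  0.01] j6 [  1.4   5.6 -26.1   0.2 -58.9 -18.3]
x [-0.011 -0.003 -1.   ] jawyaw 163.13
```

View pics/z8.png

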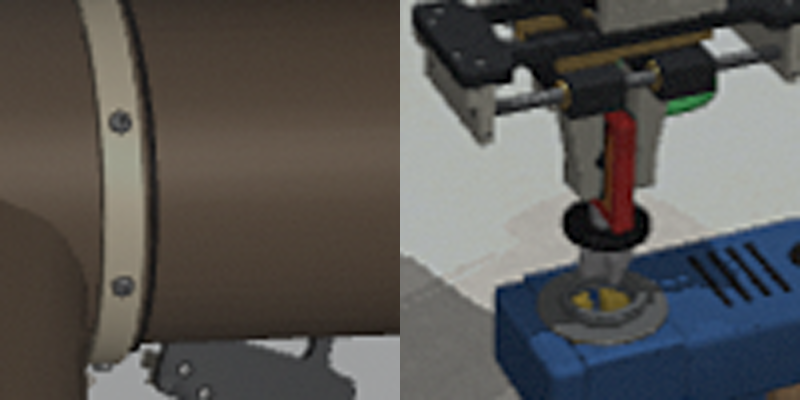

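Only the side camera helps here, since the arm covers the top view. In the side view the collar is near (608,226) in the zoomed picture, above the ring at about (601,295). I'll overlay the beater and socket at these positions.

```bash
cat > o4.py <<'E'
from ov import *
import sys
x,y,zc,yaw=map(float,sys.argv[1:5]);x0,y0=330,235
s=cv2.imread(f"pics/{sys.argv[5]}.png");a=crop(s,x0,y0,50,70,8);b=a.copy()
beater(b,"side",x0,y0,8,(x,y),zc,yaw)
sock(b,"side",x0,y0,8,(.453,-.1815),-17)
cv2.imwrite(f"pics/{sys.argv[6]}.png",np.clip(np.hstack([a,b])*1.4,0,255).astype(np.uint8))
E
python3 o4.py .4537 -.182 .1500 73 side4 ov4
```

```text
(no output)
```

View pics/ov4.png

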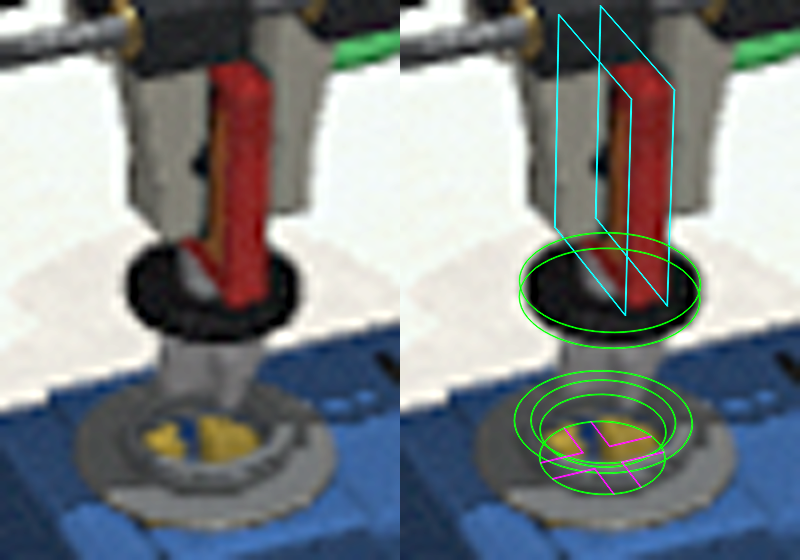

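```bash
python3 -m handwheel '[[[-0.02,0.03,-0.12,0],[0,0,-0.12,0],[0,0,-0.12,0],[0,0,-0.08,0],[0,0,0,0],[0,0,0,0]]]'; python3 st.py;python3 - <<'E'
from ov import *
cv2.imwrite("pics/side5.png",vision.capture("side"))
E
python3 o4.py .4531 -.181 .1325 73 side5 ov5
```

```text
time_s: 12.2
tcp_pos: [0.4536, -0.1806, 0.1577]
eef_rot: [33.6, 89.5, -163.3]
contact_force: [0.6, 0.4, -1.6]
gripper_width: 0.0121
t 12.2 tcp [ 0.4536 -0.1806  0.1577] w 0.0121 F [ 0.6  0.4 -1.6] M [ 0.08 -0.1   0.05] j6 [  1.5   6.5 -27.8   0.2 -56.2 -18.5]
x [-0.009 -0.003 -1.   ] jawyaw 163.15
```

View pics/ov5.png

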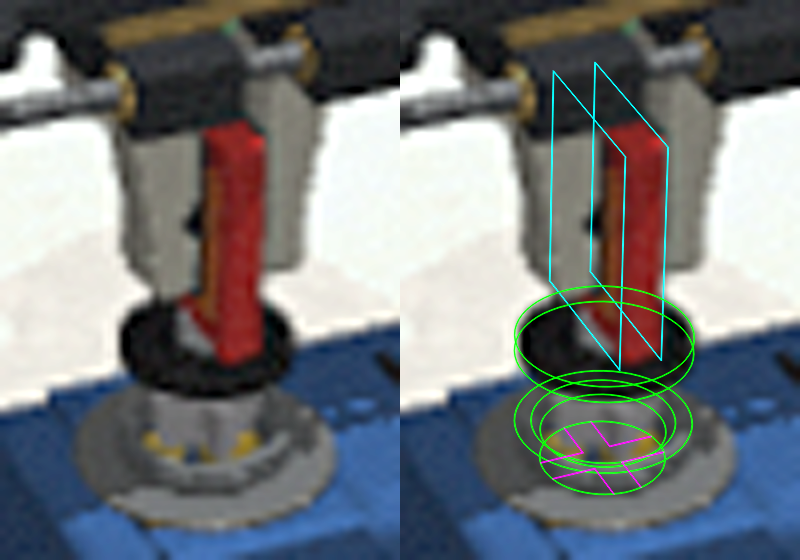

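```bash
python3 -m handwheel '[[[0,0,-0.05,0],[0,0,-0.05,0],[0,0,-0.05,0],[0,0,0,0]]]'; python3 st.py
```

```text
time_s: 12.65
tcp_pos: [0.4538, -0.1806, 0.1515]
eef_rot: [35.1, 89.5, -161.8]
contact_force: [0.5, -0.6, -0.3]
gripper_width: 0.0117
t 12.65 tcp [ 0.4538 -0.1806  0.1515] w 0.0117 F [ 0.5 -0.6 -0.3] M [ 0.08 -0.09 -0.01] j6 [  1.5   6.9 -28.2   0.2 -55.3 -18.5]
x [-0.008 -0.003 -1.   ] jawyaw 163.14
```

```bash
python3 -m handwheel '[[[0,0,-0.04,0],[0,0,-0.04,0],[0,0,0,0]]]'; python3 st.py
```

```text
time_s: 12.95
tcp_pos: [0.4539, -0.1806, 0.1481]
eef_rot: [35.4, 89.5, -161.4]
contact_force: [0.7, -0.5, -0.9]
gripper_width: 0.0121
t 12.95 tcp [ 0.4539 -0.1806  0.1481] w 0.0121 F [ 0.7 -0.5 -0.9] M [ 0.14 -0.09  0.02] j6 [  1.5   7.1 -28.5   0.2 -54.8 -18.5]
x [-0.008 -0.003 -1.   ] jawyaw 163.14
```

```bash
python3 -m handwheel '[[[0,0,-0.05,0],[0,0,-0.05,0],[0,0,0,0]]]'; python3 st.py
```

```text
time_s: 13.25
tcp_pos: [0.4538, -0.1809, 0.1445]
eef_rot: [39.2, 89.5, -157.6]
contact_force: [-0.9, 0.2, 0.7]
gripper_width: 0.0117
t 13.25 tcp [ 0.4538 -0.1809  0.1445] w 0.0117 F [-0.9  0.2  0.7] M [ 0.26  0.42 -0.06] j6 [  1.5   7.4 -28.8   0.2 -54.3 -18.5]
x [-0.008 -0.003 -1.   ] jawyaw 163.15
```

```bash
python3 -m handwheel '[[[0,0,-0.05,0],[0,0,-0.03,0],[0,0,0,0]]]'; python3 st.py;python3 - <<'E'
from ov import *
cv2.imwrite("pics/side6.png",vision.capture("side"))
E
python3 o4.py .4531 -.181 .117 73 side6 ov6
```

```text
time_s: 13.55
tcp_pos: [0.4536, -0.181, 0.1423]
eef_rot: [40.8, 89.5, -156.0]
contact_force: [-1.9, 0.3, 0.9]
gripper_width: 0.0122
t 13.55 tcp [ 0.4536 -0.181   0.1423] w 0.0122 F [-1.9  0.3  0.9] M [ 0.32  0.46 -0.08] j6 [  1.5   7.5 -29.    0.2 -54.  -18.5]
x [-0.008 -0.003 -1.   ] jawyaw 163.15
```

View pics/ov6.png

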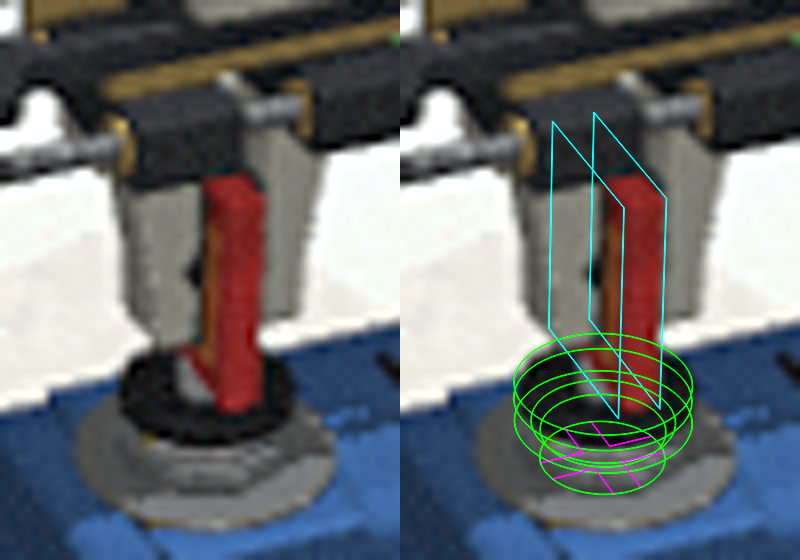

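```bash
python3 -m handwheel '[[[-0.01,0,-0.04,0],[0,0,-0.04,0],[0,0,0,0]]]'; python3 st.py
```

```text
time_s: 13.9
tcp_pos: [0.4536, -0.181, 0.1402]
eef_rot: [46.3, 89.6, -150.5]
contact_force: [-1.6, 0.7, 2.2]
gripper_width: 0.0118
t 13.9 tcp [ 0.4536 -0.181   0.1402] w 0.0118 F [-1.6  0.7  2.2] M [ 0.33  0.63 -0.08] j6 [  1.5   7.6 -29.2   0.2 -53.6 -18.5]
x [-0.006 -0.004 -1.   ] jawyaw 163.16
```

```bash
python3 -m handwheel '[[[-0.01,0,-0.04,0],[0,0,-0.04,0],[0,0,-0.04,0],[0,0,0,0]]]'; python3 st.py
```

```text
time_s: 14.3
tcp_pos: [0.4535, -0.181, 0.1375]
eef_rot: [56.2, 89.6, -140.6]
contact_force: [-1.6, 0.4, 2.3]
gripper_width: 0.0119
t 14.3 tcp [ 0.4535 -0.181   0.1375] w 0.0119 F [-1.6  0.4  2.3] M [ 0.41  0.6  -0.14] j6 [  1.6   7.7 -29.5   0.3 -53.1 -18.5]
x [-0.005 -0.004 -1.   ] jawyaw 163.19
```

```bash
python3 - <<'E'
from ov import *
cv2.imwrite("pics/side7.png",vision.capture("side"))
E
python3 o4.py .4531 -.181 .110 73 side7 ov7
```

```text
(no output)
```

View pics/ov7.png

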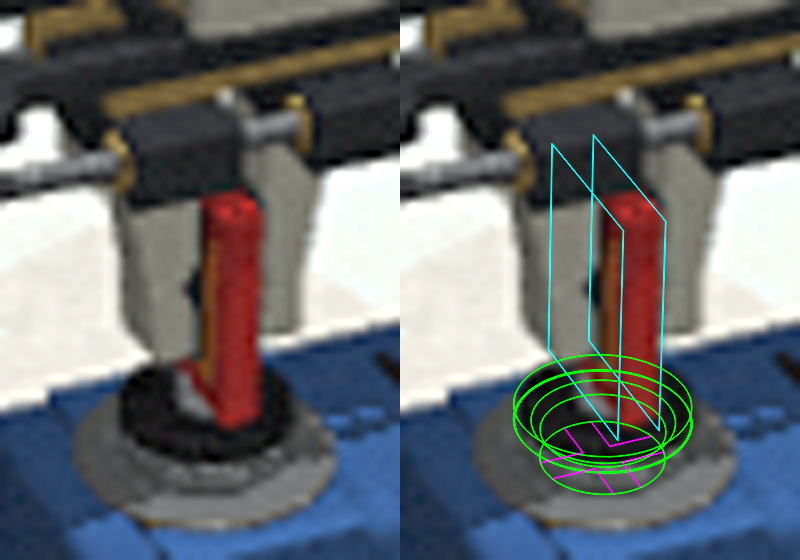

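```bash
python3 -m handwheel '[[[-0.01,0,-0.04,0],[0,0,-0.04,0],[0,0,0,0]]]'; python3 st.py
```

```text
time_s: 14.65
tcp_pos: [0.4534, -0.181, 0.1362]
eef_rot: [67.2, 89.7, -129.6]
contact_force: [-2.2, 0.7, 2.1]
gripper_width: 0.0122
t 14.65 tcp [ 0.4534 -0.181   0.1362] w 0.0122 F [-2.2  0.7  2.1] M [ 0.65  0.81 -0.18] j6 [  1.6   7.7 -29.7   0.3 -52.8 -18.6]
x [-0.004 -0.004 -1.   ] jawyaw 163.22
```

```bash
python3 -m handwheel '[[[-0.03,0,-0.03,-0.2],[0,0,-0.04,0],[0,0,0,0]]]'; python3 st.py
```

```text
time_s: 14.95
tcp_pos: [0.4534, -0.181, 0.1364]
eef_rot: [100.2, 89.7, -97.6]
contact_force: [-3.4, 3.1, 6.6]
gripper_width: 0.012
t 14.95 tcp [ 0.4534 -0.181   0.1364] w 0.012 F [-3.4  3.1  6.6] M [ 1.21  1.28 -0.03] j6 [  1.6   7.6 -29.8   0.4 -52.6 -19.6]
x [-0.001 -0.005 -1.   ] jawyaw 162.24
```

```bash
python3 - <<'E'
from ov import *
cv2.imwrite("pics/side8.png",vision.capture("side"))
E
python3 o4.py .4531 -.181 .110 72.5 side8 ov8
```

```text
(no output)
```

View pics/ov8.png

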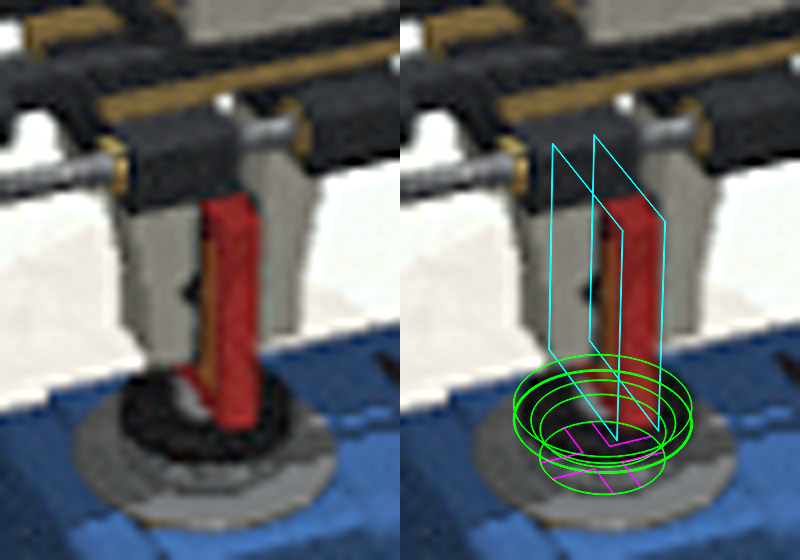

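```bash
python3 - <<'E'
from ov import *
f=lambda n:np.clip(crop(cv2.imread(f"pics/{n}.png"),336,270,38,36,10).astype(float)*1.8,0,255).astype(np.uint8)
a,b=f("side0"),f("side8")
b2=b.copy();draw(b2,"side",336,270,circ([.453,-.1815,.110],.024),10,(0,255,0));
a2=a.copy();draw(a2,"side",336,270,circ([.453,-.1815,.110],.024),10,(0,255,0));draw(a2,"side",336,270,circ([.453,-.1815,.110],.0195),10,(0,255,0));draw(a2,"side",336,270,circ([.453,-.1815,.10],.035),10,(0,0,255))
o=np.vstack([np.hstack([a,b]),np.hstack([a2,b2])]);cv2.imwrite("pics/cmp.png",cv2.resize(o,(633,600)))
E
```

```text
(no output)
```

View pics/cmp.png

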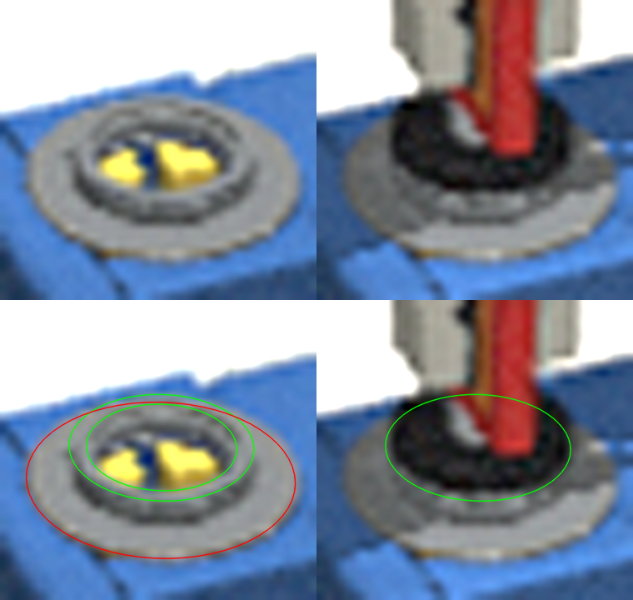

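```bash
python3 -m handwheel '[[[-0.02,0.02,-0.06,0],[0,0,-0.06,0],[0,0,-0.07,0]]]'; python3 st.py
```

```text
time_s: 15.3
tcp_pos: [0.4534, -0.1815, 0.1356]
eef_rot: [120.5, 89.5, -77.1]
contact_force: [-14.6, 10.8, 39.1]
gripper_width: 0.0117
t 15.3 tcp [ 0.4534 -0.1815  0.1356] w 0.0117 F [-14.6  10.8  39.1] M [ 4.6   5.81 -0.18] j6 [  1.7   7.5 -30.2   0.6 -52.2 -19.7]
x [ 0.002 -0.009 -1.   ] jawyaw 162.39
```

```bash
python3 -m handwheel '[[[0,0,0.02,0],[0,0,0,0]]]'; python3 st.py; python3 - <<'E'
from ov import *
cv2.imwrite("pics/side9.png",vision.capture("side"))
f=lambda n:np.clip(crop(cv2.imread(f"pics/{n}.png"),336,260,38,46,10).astype(float)*1.8,0,255).astype(np.uint8)
a,b=f("side8"),f("side9")
draw(b,"side",336,260,circ([.453,-.1815,.110],.024),10,(0,255,0))
cv2.imwrite("pics/cmp2.png",np.hstack([a,b]))
E
```

```text
time_s: 15.5
tcp_pos: [0.4531, -0.1812, 0.1378]
eef_rot: [126.4, 89.5, -71.2]
contact_force: [-2.1, 0.8, 5.8]
gripper_width: 0.0117
t 15.5 tcp [ 0.4531 -0.1812  0.1378] w 0.0117 F [-2.1  0.8  5.8] M [ 0.46  0.88 -0.09] j6 [  1.8   7.3 -30.1   0.6 -52.5 -19.8]
x [ 0.003 -0.009 -1.   ] jawyaw 162.4
```

View pics/cmp2.png

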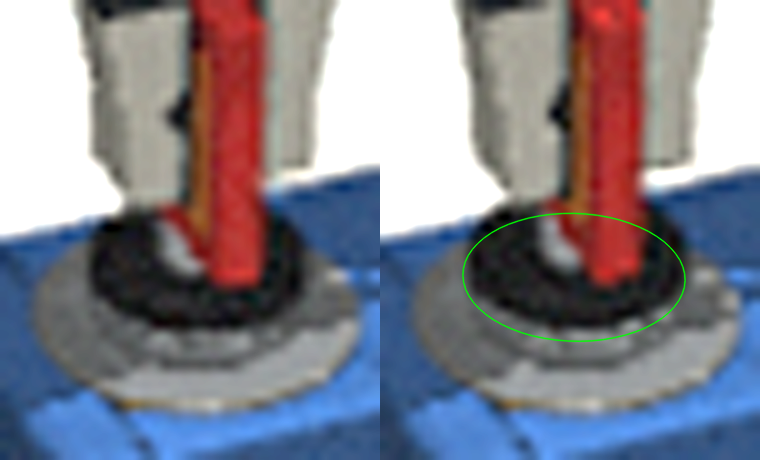

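```bash
python3 -m handwheel '[[[0,0,-0.03,0],[0,0,-0.04,0]]]' - 50; python3 st.py;python3 -m handwheel '[[[0,0,-0.04,0]]]'; python3 st.py; python3 - <<'E'
from ov import *
cv2.imwrite("pics/side10.png",vision.capture("side"))
f=lambda n:np.clip(crop(cv2.imread(f"pics/{n}.png"),336,260,38,46,10).astype(float)*1.8,0,255).astype(np.uint8)
a,b=f("side9"),f("side10")
draw(b,"side",336,260,circ([.453,-.1815,.110],.024),10,(0,255,0))
cv2.imwrite("pics/cmp3.png",np.hstack([a,b]))
E
```

```text
time_s: 15.75
tcp_pos: [0.4531, -0.1812, 0.1359]
eef_rot: [129.1, 89.5, -68.5]
contact_force: [-4.3, 1.9, 9.9]
gripper_width: 0.0117
t 15.75 tcp [ 0.4531 -0.1812  0.1359] w 0.0117 F [-4.3  1.9  9.9] M [ 1.1   1.57 -0.04] j6 [  1.8   7.4 -30.2   0.7 -52.2 -19.8]
x [ 0.004 -0.009 -1.   ] jawyaw 162.41
time_s: 15.85
tcp_pos: [0.4532, -0.1813, 0.1357]
eef_rot: [128.7, 89.4, -68.9]
contact_force: [-10.2, 5.8, 29.9]
gripper_width: 0.0118
t 15.85 tcp [ 0.4532 -0.1813  0.1357] w 0.0118 F [-10.2   5.8  29.9] M [ 3.02  4.13 -0.05] j6 [  1.8   7.4 -30.3   0.7 -52.1 -19.8]
x [ 0.004 -0.009 -1.   ] jawyaw 162.45
```

View pics/cmp3.png

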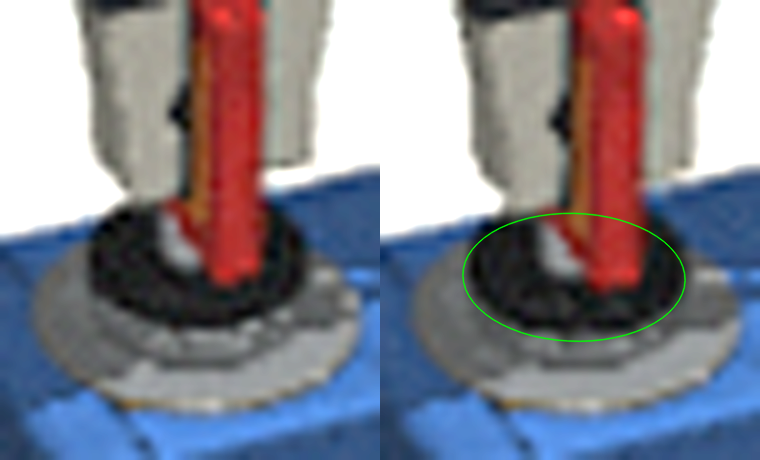

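```bash
python3 - <<'E'
import cv2,numpy as np
for n in("side0","side4","side9","side10"):
    g=cv2.imread(f"pics/{n}.png").astype(int).sum(2)//3
    print(n)
    for c in (350,353,355,357,360): print(c,g[284:304,c])
    for r in (285,287): print("row",r,g[r,338:374])
E
```

```text
side0
350 [ 83  64  50  75  99 128 132 102  88  55  55  45  75  85  85  83  56  74
  82  69]
353 [63 46 90 57 33 31 64 51 60 79 70 57 39 80 86 85 77 67 76 77]
355 [ 70  43  65 105  98  75  48  43  56  83  59  50  44  80  87  85  83  68
  74  76]
357 [ 70  47  53  87 124 133 111  82  75  87  63  57  45  78  85  85  94  76
  72  79]
360 [ 73  60  39  46 106 129  93  71  87  72  73  54  65  82  87  85  68  79
  77  84]
row 285 [77 75 79 75 82 84 86 84 84 70 68 76 64 59 53 46 44 43 45 47 52 59 60 70
 72 54 79 87 84 82 79 74 74 76 76 80]
row 287 [ 54  80  84  83  84  87  81  78  85  74  58  68  75  45  44  57  65 105
 118  87  55  49  46  40  48  74  78  83  88  84  84  87  82  78  76  76]
side4
350 [60 52 46 55 71 93 93 72 90 61 56 47 77 88 88 85 58 76 81 69]
353 [56 49 61 47 36 39 53 50 67 82 73 59 45 79 88 85 79 71 76 78]
355 [57 47 55 71 65 62 52 50 59 86 61 58 49 79 87 86 89 72 74 81]
357 [ 67  60  56  66  79  85  80  76  73  88  67  61  48  81  89  86 104  82
  81  88]
360 [61 48 44 44 72 84 77 74 89 75 76 57 68 85 86 95 76 85 85 88]
row 285 [47 49 45 52 52 54 55 53 54 52 53 57 52 4
[... 679 characters left out ...]
 52 53 51 59 47 20 15  9 18 18 18 20  9 10 25 24 17 42 52 43 35 30
 16 14 20  9 33 71 90 75 66 82 82 70]
side10
350 [10 16 14 16 17 11 24 17 10 49 63 51 66 86 91 89 60 74 88 76]
353 [86 85 79 44 19 21 22 19  9 48 70 65 45 81 89 89 81 72 83 86]
355 [29 45 79 52 19  5 23 18 18 38 54 60 49 83 90 86 90 76 82 87]
357 [ 44  40  40  48  26  16  13  18  13  45  64  63  49  82  89  88 104  85
  84  88]
360 [52 52 57 58 36 16 26 26  9 51 81 61 69 86 89 88 75 78 86 89]
row 285 [56 55 56 54 55 57 51 11 21 15 18 22 16 25 60 85 77 45 32 40 53 51 52 44
 25 16 16 14 37 53 52 51 49 48 49 50]
row 287 [45 53 52 56 55 56 46  6 14 18 19 15 16 16 22 44 56 52 43 48 51 58 58 53
 19 15 14 13 29 68 91 89 90 67 63 82]
```

```bash
python3 st.py; python3 -m handwheel '[[[0.02,0,-0.025,0]]]'; python3 st.py; python3 - <<'E'
from ov import *
for i in range(3): a=vision.capture("side")
cv2.imwrite("pics/side11.png",a)
g=a.astype(int).sum(2)//3
for c in (344,347,350,353,355,357,360,363,366): print(c,g[284:300,c])
E
python3 st.py
```

```text
t 15.9 tcp [ 0.4531 -0.1813  0.1357] w 0.0119 F [-5.9  4.7 19. ] M [ 2.1   2.89 -0.1 ] j6 [  1.8   7.4 -30.3   0.7 -52.1 -19.8]
x [ 0.004 -0.009 -1.   ] jawyaw 162.44
time_s: 16.0
tcp_pos: [0.4532, -0.1813, 0.1358]
eef_rot: [123.6, 89.4, -74.0]
contact_force: [-9.0, 4.5, 15.9]
gripper_width: 0.012
t 16.0 tcp [ 0.4532 -0.1813  0.1358] w 0.012 F [-9.   4.5 15.9] M [ 2.02  3.61 -0.01] j6 [  1.8   7.5 -30.2   0.7 -52.2 -19.8]
x [ 0.003 -0.01  -1.   ] jawyaw 162.45
344 [53 50 47 46 54 58 60 60 62 55 54 53 52 60 45 59]
347 [17 18 15 20 19 16  9 43 51 49 48 62 56 50 84 64]
350 [11 20 21 17 15 14 23 16 25 52 63 49 66 86 90 90]
353 [84 85 80 38 12 26 22 23 11 49 72 66 45 83 89 88]
355 [30 45 80 55 20 14 18 25  7 42 54 62 47 82 89 87]
357 [40 41 43 52 33 18 15 16 16 44 63 63 51 82 88 88]
360 [46 54 54 60 37 20 23 15  2 71 85 61 70 85 90 86]
363 [15  5 11 20 14 17 15 26 45 68 56 84 87 88 88 81]
366 [35 34 30 32 37 39 49 49 47 86 91 86 87 89 70 64]
t 16.15 tcp [ 0.4532 -0.1813  0.1358] w 0.0118 F [-7.8  4.4 17.8] M [ 2.14  3.39 -0.02] j6 [  1.8   7.5 -30.2   0.7 -52.2 -19.8]
x [ 0.003 -0.01  -1.   ] jawyaw 162.45
```

```bash
python3 -m handwheel '[[[-0.03,0.03,-0.025,0],[-0.03,0.03,-0.025,0]]]'; python3 - <<'E'
from ov import *
for i in range(6): a=vision.capture("side")
cv2.imwrite("pics/side12.png",a)
g=a.astype(int).sum(2)//3
for c in (350,353,355,357,360,363): print(c,g[288:300,c])
b=crop(a,330,235,50,70,8);cv2.imwrite("pics/fin.png",np.clip(b*1.5,0,255).astype(np.uint8))
E
python3 st.py
```

```text
time_s: 16.35
tcp_pos: [0.4528, -0.1805, 0.136]
eef_rot: [135.4, 89.2, -62.0]
contact_force: [0.4, -6.5, 4.5]
gripper_width: 0.0121
350 [16 18 22 14 27 50 63 50 86 91 90 88]
353 [13 23 29 21  9 51 70 65 45 85 90 88]
355 [23 12 23 19 11 45 55 60 47 82 89 86]
357 [31 15 15 21 13 55 64 63 46 83 91 87]
360 [31 14 26  8 28 70 84 58 68 86 89 89]
363 [ 8 20 12 46 51 68 59 82 90 90 88 77]
t 16.65 tcp [ 0.4528 -0.1806  0.136 ] w 0.0118 F [-1.7 -4.8  7.6] M [-1.94  0.42 -0.09] j6 [  2.1   7.2 -30.6   1.  -51.8 -20.1]
x [ 0.007 -0.013 -1.   ] jawyaw 162.54
```

View pics/fin.png

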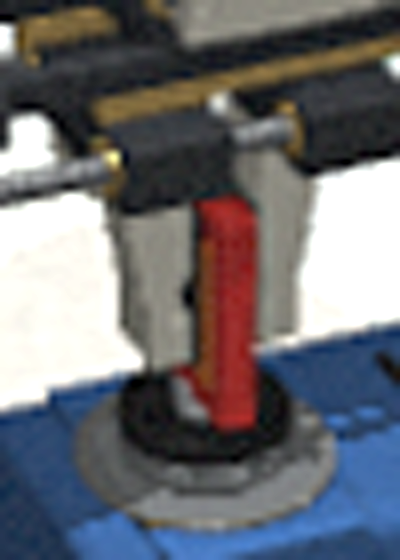

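```bash
python3 -m handwheel '[[[0.0,-0.015,-0.025,0],[0,0,-0.025,0]]]'; python3 st.py; python3 - <<'E'
from ov import *
for i in range(6): a=vision.capture("side")
cv2.imwrite("pics/side13.png",a)
g=a.astype(int).sum(2)//3
for c in (350,353,355,357,360,363): print(c,g[288:300,c])
E
python3 st.py
```

```text
time_s: 16.85
tcp_pos: [0.453, -0.1812, 0.1358]
eef_rot: [136.8, 89.1, -60.6]
contact_force: [-6.7, 6.3, 18.3]
gripper_width: 0.0121
t 16.85 tcp [ 0.453  -0.1812  0.1358] w 0.0121 F [-6.7  6.3 18.3] M [ 2.67  2.93 -0.09] j6 [  2.    7.2 -30.6   1.  -51.8 -20.1]
x [ 0.007 -0.013 -1.   ] jawyaw 162.54
350 [22 14 22 13 20 50 65 49 85 92 91 89]
353 [11 22 28 22  6 39 69 64 46 84 88 87]
355 [21 14 26 23 15 40 54 61 51 82 90 86]
357 [35 14 17 17 17 42 61 64 50 81 90 86]
360 [35 17 24 14 20 69 83 60 71 87 87 86]
363 [17 14 15 23 45 68 58 82 88 87 87 78]
t 17.15 tcp [ 0.453  -0.1812  0.1359] w 0.0114 F [-5.7  4.2 16.4] M [ 2.3   2.61 -0.  ] j6 [  2.    7.2 -30.6   1.  -51.8 -20.1]
x [ 0.008 -0.013 -1.   ] jawyaw 162.55
```

View pics/side13.png

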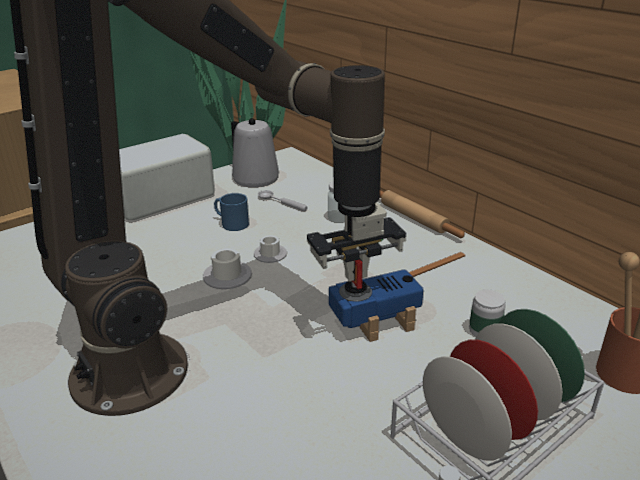

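The collar sits on the socket ring at about (354,288). The mug, spoon, tin, stick and both stands are where they were, and the steady push is about 17 N against a hard stop at the expected flush height. I'm handing the job in.

```bash
python3 -c "
from plant import close_job
print(close_job())"; python3 st.py
```

```text
the job is handed in; nothing more can be done
None
the job is handed in; nothing more can be done
```

I took the beater out of the smaller stand, turned it about 34° to match the cross slot, and slid it into the mixer socket until it stopped hard. I handed the job in at about 17 s, still gripping it (50 N) and pressing down with about 17 N.

**Last checks**
- **Height:** the TCP was at z = 0.1359 m, and the flush height worked out from how I gripped the beater in the stand was also 0.1359 m. The stop was hard: force went from 10 to 30 N in about 0.2 mm.
- **Picture:** in the side view the collar's lower edge meets the ring's outer edge to within about half a pixel. A gap of up to about 1 mm can't be ruled out from the picture.
- **Surroundings:** the mug, spoon, tin, stick and both stands looked unmoved in the last side picture. The arm hid part of the jar and the whole funnel, so I could not check those fully.

**What was less clean**
- **Pressing:** one push briefly reached about 39 N vertical (about 43 N in total), and a later one about 30 N. I eased off each time.
- **Tilt and side load:** the tool ended about 0.9° off vertical, with about 6 N and 4 N of side force still on it.
- **Spring force:** partway down, the measured force read a few newtons below what the spring should have given. It was well above the 9 N needed by the end.
- **Top camera:** the arm blocked its view of the socket, so the final fit was checked only with the side camera and the force readings.

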